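# Index the sample carousel under the fume nozzle

## Task

Bring the short, wide jar under the fume nozzle: pull out the carousel's spring plunger, turn the carousel to the next hole in the direction that carries the jar to the nozzle, and let the plunger spring fully home in that hole so that the carousel is locked. Keep the jar and the tall bottle standing in their pockets, do not disturb the other things on the bench, and let go at the end.

Things in the scene. Friction and masses are not known exactly. Their poses are not given: they have to be found in the camera images.
- axis (a point): Point on the carousel's vertical turning axis, at the top face of its aluminium platter (244 mm across, 88 mm above the bench). The grey stand (base 350 x 250 mm) is fixed; its place and yaw (up to 12 deg) vary. Axes are the stand's: x from the axis towards the nozzle (to the robot's right), y away from the robot, z up.
- carousel (a joint): Platter angle (rad). Starts near 0: plunger at the left seen from the robot, opposite the nozzle. Positive = counter-clockwise from above: the plunger comes towards the robot, the vessels go away from it. Stops at +-0.87. Turning takes about 2 N at the knob, some 5 N with the pin riding on the index plate. Locked in a hole it has some 0.02 rad of play each way, then stops hard.
- plate_front (a point): Point on the stand, 130 mm from the axis along its -x (left), 60 mm up: the bevelled steel index plate under the rim passes here. It has a wide middle slot, where the pin starts, and one hole on either side, 30 deg from the plate's middle. The plate is clamped by hand, up to 5 deg askew either way, so the pin meets a hole anywhere from 0.43 to 0.62 rad (or -0.43 to -0.62).
- plate_face (a point): Point on the stand 15 mm above plate_front. How the plate behaves: it is solid from 0.32 to 0.75 rad either way, apart from the hole. A pin let down there rides on its face under its spring and drops in by itself when it comes over the hole, so the exact angle is found by feel: let the pin ride, turn slowly (2 cm/s or less at the knob) until it drops.
- plunger (a joint): How far the plunger is pulled out along its axis (m): 0 = fully home, pin 12 mm deep in slot or hole (locked); about 0.012 = pin tip resting on the plate's face (not locked); over 0.0125 clear; 0.022 = stop. A spring draws it home with 6 N at 0, rising to 14 N at the stop.
- knob (a point): Centre of the plunger's plain round ribbed aluminium knob, 36 mm diameter, 52 mm long. It stands at the platter's rim and turns with it, 166 mm from the axis and 118 mm above the bench when home, leaning outward (away from the axis) 32 deg from vertical. Its z is the plunger's axis, up and outward: pull along it. A 31 mm steel housing ends 2 mm below the knob. It may be held at any angle about its axis.
- jar_mid (a point): Centre of the short, wide amber glass jar with white lid: 66 mm diameter, 78 mm tall. It stands loose in one of the platter's two shallow round pockets (rim 7 mm high), centred 80 mm from the turning axis on the nozzle's side, 30 deg either side of the nozzle. Which pocket holds the jar varies.
- bottle_mid (a point): Centre of the taller amber glass bottle, 56 mm diameter, 132 mm tall, loose in the other pocket.
- nozzle (a point): Centre of the open lower face of the clear cone-shaped fume nozzle, 90 mm diameter, fixed to the stand on a white post: 80 mm from the turning axis along the stand's x, 235 mm above the bench. The post and nozzle reach 330 mm up.
- vial_rack: Bystander: white tray 140 x 90 x 40 mm with vials, 57 mm high; origin at the centre of its underside.
- beaker: Bystander: glass beaker 72 mm diameter, 90 mm tall; origin at the centre of its underside.
- wrench: Bystander: steel wrench 170 mm long lying on the bench; origin on its underside.

How it is judged:
By the outcome, as a careful person would: the job done as asked, in the order asked, and still so for the second after the job is handed in, with the robot touching nothing.
It also fails if it takes over 42 s, if anything falls off the work surface, if the arm or the gripper's body presses on something with over 40 N, if the wrist force passes 120 N, or if a joint passes its speed limit or range.

## Robot

A 6-joint arm with a two-finger parallel gripper is mounted at the origin on the work surface. World frame = base frame: x ahead of the robot, y to its left, z up, the work surface at z = 0. Lengths are in m, angles in rad, forces in N, time in s.
With the tool pointing down it reaches from about 0.375 to 0.975 m from the base axis. Payload 3.8 kg.
Tool frame: the origin (TCP) lies midway between the tips of the shut fingers; the grasp point (between the pads) lies 19 mm behind it; z points along the fingers, y is the line along which they close (so a half turn about z gives the same grasp; the last joint's range is limited). The gripper opens to 85 mm and grips with 20 to 120 N. Pads are 22 mm wide; open, the fingers measure 114 mm over their backs; the gripper's body (76 mm by 85 mm) begins 54 mm behind the grasp point. The pads swing forward as they close: fully open they stand 13 mm farther back than shut.
Start: joints at [-1.231, 0.264, 1.604, -0, 1.274, -0.037], TCP at [0.248, -0.628, 0.231] pointing down, gripper open.
Joint ranges: [-2.63, 2.63], [-0.94, 2.18], [0.31, 2.57], [-1.31, 4.45], [0, 2.66], [-2.55, 2.55]. Speed limits (rad/s): [2.57, 2.57, 3.14, 3.14, 3.14, 3.14].

## Interface

Orientations are given as a rotation vector (axis times angle).
In Python, from workcell import bot gives the robot as it stands.
- The arm moves only by the tool servo_tool, never from a script. Its argument "series" is a list of rows, each a list of 7 numbers: the shift along the world's x, y, z in units of 0.15 m (1.0 is 0.15 m), then the turn, a rotation vector about the world's x, y, z in units of 180 degrees (1.0 is 180 degrees), then the closure, from 0 (fully open) to 1 (shut). A call has 1 to 20 rows; each row is the pose to reach, as a shift and turn from the pose commanded when the call began, turning the shorter way round; what a row does not reach only later rows make up. A row lasts 1/10 s, in which the tool goes at most 50 mm and 8.59 degrees, less where a joint would pass 70% of its speed; a pose out of reach is approached as far as the arm can. A call with a number of a shift or a turn outside -1 to 1 is refused whole. A call with a gripper value outside its range is refused whole. The fingers move at their own pace and stop on an object; "newtons" is the grip in N (left out, the last holds). Time passes only in rows, so rows that repeat a pose let the fingers close. It gives the time, the measured TCP pose, the force, the opening and the grip force at its end, in the units of the state.
- bot.read_state(): the state, without advancing time (a new reading comes with each control period).
- bot.read_camera(name): name is "scene" or "top" or "wrist"; returns the picture (384x512x3 uint8, red, green, blue); there is no depth.
- bot.camera_info(name): a dict with "vertical_fov" (degrees; the focal length in pixels is half the picture's height over the tangent of half this angle, whatever the lens; pixels are square), "cx", "cy" (the principal point, pixels), "dist" ([k1, k2, p1, p2, k3] as OpenCV has them; the pictures are not rectified), "R" (3x3) and "t" (3): a world point X has camera coordinates R X + t. Camera axes: x right, y down, z forward; pixel columns grow to the right and rows downward; lengths in m; the calibration is good to about 2 mm. A picture is of the moment at which its call begins: read the wrist's pose just before it. camera_info takes no time and is no camera call; for the wrist camera it gives the pose at the moment of the call.
- bot.finish_job(): hands the job in; it is judged then, once.
Trained networks look in the newest picture that a camera, given by its name, has taken for a name from the list of things; names that differ only in an ending like _2 or _b are one class to them, and where a whole thing is asked for, a point or a joint stands for the part that bears it (a point fixed in the world has none). Each returns a list of dicts, best first, with "score" (0 to 1); they miss things now and then, are a little off and sometimes report something else, mostly with a low value. They report only what shows in the picture. A call takes as long as a camera call.
- bot.recognise(target, camera): "box" ([left, top, right, bottom] as shares, 0 to 1, of the picture: columns of its width, rows of its height, round what is visible of it).
- bot.trace(target, camera): "mask" (384x512 bool, what is visible of it) and "box" ([left, top, right, bottom] as shares, 0 to 1, of the picture: columns of its width, rows of its height, round what is visible of it).
- bot.mark_of(target, camera): "at" ([row, column] as shares, 0 to 1, of the picture: columns of its width, rows of its height: a listed point, or the origin of a listed thing).
The state is a dict: "time": time; "q": joint angles; "joint_vel": joint speeds; "joint_torque": joint torques, N m; "tool_pos": TCP position; "tcp_rot": TCP orientation; "wrist_force": force on the tool from outside, world axes, zero at the start; "torque": the same for the moment, N m; "width": opening from 0.0 (shut) to 1.0 (fully open); "grip_force": force on a finger pad.
Only numpy, scipy, OpenCV 4.12 (cv2) and the standard library are available. Lean on these libraries where they do the work, as an engineer would, in place of code of your own. Each camera call takes 0.05 s, during which the arm holds its last target. There are 200 camera calls.

## Working session

There is one attempt and no reset: what is moved stays moved. The work goes in short steps, Python scripts to look and compute and a tool call to move; the robot and the scene stay as the last step left them, time stands still between calls to the robot, and variables do not carry over. Pictures are saved under pics/ and viewed, at most 10 in all, crops included, and the job is handed in when it is done.

Besides the shell and the picture viewer there is one more tool, called in YAML: its name, and indented under it one key for each argument. servo_tool: Moves the arm, as the interface text tells. Shifts and turns lie within -1 to 1; 1 stands for 0.15 m of shift or 180 degrees of turn. Its arguments: {"type":"object","properties":{"series":{"type":"array","items":{"type":"array","items":{"type":"number"}}},"newtons":{"type":"number"}},"required":["series"]}

```bash
mkdir -p pics; cat > h.py <<'E'
import numpy as np,cv2
from workcell import bot
from scipy.spatial.transform import Rotation as Ro
def cam(n):
    i=bot.camera_info(n);f=192/np.tan(np.radians(i['vertical_fov'])/2)
    return np.array([[f,0,i['cx']],[0,f,i['cy']],[0,0,1.]]),np.array(i['dist'],float),np.array(i['R']),np.array(i['t'])
def proj(n,P):
    K,d,R,t=cam(n);return cv2.projectPoints(np.array(P,float).reshape(-1,3),cv2.Rodrigues(R)[0],t,K,d)[0].reshape(-1,2)
def ray(n,uv):
    K,d,R,t=cam(n);p=cv2.undistortPoints(np.array([[uv]],float),K,d)[0,0]
    v=R.T@np.array([p[0],p[1],1]);return -R.T@t,v/np.linalg.norm(v)
def onz(n,uv,z):
    c,v=ray(n,uv);return c+v*(z-c[2])/v[2]
def mk(t,n):
    r=bot.mark_of(t,n)
    return (np.array([r[0]['at'][1]*512,r[0]['at'][0]*384]),r[0]['score']) if r else None
E
python3 - <<'E'
from h import *
ims=[]
for n in('scene','top'):
    im=bot.read_camera(n);cv2.imwrite(f'pics/{n}.png',im[:,:,::-1])
    for t,z in(('axis',.088),('plate_front',.06),('plate_face',.075),('knob',.118),('jar_mid',.131),('bottle_mid',.158),('nozzle',.235),('vial_rack',0),('beaker',0),('wrench',0)):
        m=mk(t,n)
        if m: print(n,t,m[0].round(),round(m[1],2),onz(n,m[0],z).round(3))
print(bot.read_state())
E
```

```text
scene axis [248. 212.] 0.6 [ 0.586 -0.015  0.088]
scene plate_front [282. 225.] 0.61 [0.62  0.113 0.06 ]
scene plate_face [278. 219.] 0.66 [0.607 0.099 0.075]
scene knob [289. 214.] 0.58 [0.62  0.137 0.118]
scene jar_mid [230. 196.] 0.46 [ 0.544 -0.082  0.131]
scene bottle_mid [228. 204.] 0.73 [ 0.613 -0.085  0.158]
scene nozzle [227. 178.] 0.6 [ 0.561 -0.09   0.235]
scene vial_rack [368. 240.] 0.74 [0.637 0.446 0.   ]
scene beaker [334. 199.] 0.79 [0.413 0.334 0.   ]
scene wrench [144. 216.] 0.72 [ 0.535 -0.436  0.   ]
top axis [271. 170.] 0.94 [ 0.573 -0.014  0.088]
top plate_face [231. 159.] 0.67 [0.607 0.114 0.075]
top jar_mid [303. 164.] 0.74 [ 0.585 -0.111  0.131]
top bottle_mid [300. 155.] 0.5 [ 0.607 -0.099  0.158]
top nozzle [303. 163.] 0.71 [ 0.568 -0.1    0.235]
top vial_rack [137. 162.] 0.91 [0.607 0.445 0.   ]
top beaker [160. 224.] 0.67 [0.398 0.353 0.   ]
top wrench [399. 192.] 0.66 [ 0.523 -0.447  0.   ]
{'time': 1.1, 'q': array([-1.23089969e+00,  2.63841053e-01,  1.60398065e+00, -3.39098734e-05,
        1.27369870e+00, -3.69027213e-02]), 'joint_vel': array([ 9.09709796e-05,  5.30224548e-04, -9.69232618e-04,  1.18969725e-03,
        9.74033983e-05,  6.35524117e-06]), 'joint_torque': array([-7.83377527e-05, -5.15081477e+01, -3.67737401e+01, -1.54904337e-04,
        6.32499559e-04,  1.55824345e-06]), 'tool_pos': array([ 0.24835181, -0.62765795,  0.23132995]), 'tcp_rot': array([ 3.08592495e+00,  5.88380901e-01, -3.32195237e-05]), 'wrist_force': array([-0.43059392, -0.71313616, -0.41640417]), 'torque': array([ 0.0063542 ,  0.02359111, -0.01637516]), 'grip_force': 0.0, 'width': 0.997042296864053}
```

```bash
python3 - <<'E'
import cv2
a=cv2.imread('pics/scene.png')[130:270,180:400];b=cv2.imread('pics/top.png')[100:240,120:340]
c=cv2.vconcat([cv2.resize(x,(471,300),interpolation=2) for x in(a,b)]);cv2.imwrite('pics/c1.png',c)
E
```

```text
(no output)
```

View pics/c1.png

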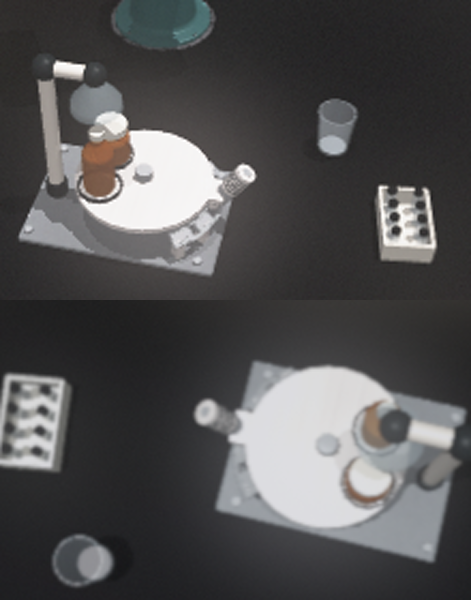

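The scene view looks back at the robot. The bottle (small cap, crop ~(98,165)) stands on the far side, and the jar (wide white lid, top crop ~(370,480)) is on the robot's side. The jar must therefore go away from the robot, which is a positive turn. The knob is at top crop ~(215,415).

```bash
cat >> h.py <<'E'
from scipy.optimize import least_squares
def model(p,q=0,pull=0):
    a=np.array([p[0],p[1],0]);ex=np.array([np.cos(p[2]),np.sin(p[2]),0]);ey=np.array([-ex[1],ex[0],0]);z=np.array([0,0,1.])
    c,s=np.cos(q),np.sin(q);rx=c*ex+s*ey;ry=-s*ex+c*ey
    n=np.cos(np.radians(32))*z-np.sin(np.radians(32))*rx
    return dict(axis=a+.088*z,plate_front=a-.13*ex+.06*z,plate_face=a-.13*ex+.075*z,knob=a-.166*rx+.118*z+n*pull,
      nozzle=a+.08*ex+.235*z,jar_mid=a+.08*(rx*np.cos(np.pi/6)-ry*.5)+.131*z,bottle_mid=a+.08*(rx*np.cos(np.pi/6)+ry*.5)+.158*z,n=n,rx=rx,ry=ry)
def fit(obs,q=0):
    def f(p):
        m=model(p,q);return np.concatenate([(proj(n,m[t])[0]-uv)*w for t,n,uv,w in obs])
    r=least_squares(f,[.575,-.015,-1.4],loss='soft_l1');return r.x,r.fun
def tool(p,q,pull,back=.0,off=.017):
    m=model(p,q,pull);zt=-m['n'];yt=-m['ry'] if m['ry'][0]<0 else m['ry']
    return m['knob']+zt*(off-back),Ro.from_matrix(np.c_[np.cross(yt,zt),yt,zt])
E
python3 - <<'E'
from h import *
obs=[]
for n in('scene','top'):
    bot.read_camera(n)
    for t in('axis','plate_front','plate_face','knob','jar_mid','bottle_mid','nozzle'):
        m=mk(t,n)
        if m: obs.append((t,n,m[0],m[1]))
p,f=fit(obs);print(p,np.degrees(p[2])+90)
for o,r in zip(obs,f.reshape(-1,2)):print(o[0],o[1],r.round(1),round(o[3],2))
m=model(p);print('knob',m['knob'],m['rx'],m['ry'],m['n'])
T,R=tool(p,0,0,.0);T2,R2=tool(p,0,0,.12)
s=bot.read_state();R0=Ro.from_rotvec(s['tcp_rot'])
print(T,T2,'shift',(T2-s['tool_pos'])/.15,'turn',(R*R0.inv()).as_rotvec()/np.pi)
print(R.as_matrix().round(2))
E
```

```text
[ 0.57763891 -0.01628843 -1.76603057] -11.186098399422903
plate_front scene [ 0.9 -0.8] 0.92
plate_face scene [-35.1  10.5] 0.65
knob scene [ 0.6 -0.5] 0.49
jar_mid scene [-0.2  0.3] 0.44
bottle_mid scene [-0.2 -3.5] 0.81
nozzle scene [-0.7  0.4] 0.65
axis top [-0.1 -2.4] 0.81
plate_front top [ 1. -0.] 0.7
plate_face top [0.4 0.8] 0.67
jar_mid top [-0.5 -0.7] 0.87
bottle_mid top [-0.3  0.5] 0.41
nozzle top [-0.5  0.4] 0.83
knob [0.6098423  0.14655795 0.118     ] [-0.19399634 -0.98100225  0.        ] [ 0.98100225 -0.19399634  0.        ] [0.1028024  0.51985199 0.8480481 ]
[0.60809466 0.13772046 0.10358318] [0.62043095 0.2001027  0.20534895] shift [ 2.48057837  5.51837886 -0.1727913 ] turn [-0.14229763  0.11855422  0.30934121]
[[ 0.16  0.98 -0.1 ]
 [ 0.83 -0.19 -0.52]
 [-0.53  0.   -0.85]]
```

servo_tool:
  series:
    - [0.1,0.2,0.3,0,0,0,0]
    - [0.2,0.4,0.6,0,0,0,0]
    - [0.3,0.7,0.9,0,0,0,0]
    - [0.35,1,1,0,0,0,0]
    - [0.35,1,1,0,0,0,0]

```text
time: 2.4
tool_pos: [0.3021, -0.4758, 0.3856]
tcp_rot: [3.081, 0.59, 0.004]
wrist_force: [1.0, -0.6, 0.4]
width: 0.999
grip_force: 0.0
```

servo_tool:
  series:
    - [0.1,0.33,0,-0.016,0.013,0.034,0]
    - [0.2,0.67,0,-0.031,0.027,0.069,0]
    - [0.35,1,0,-0.047,0.04,0.103,0]
    - [0.35,1,0,-0.047,0.04,0.103,0]

```text
time: 2.8
tool_pos: [0.3561, -0.3216, 0.3817]
tcp_rot: [2.823, 1.05, -0.223]
wrist_force: [-0.8, -0.2, -0.3]
width: 1.001
grip_force: 0.0
```

servo_tool:
  series:
    - [0.1,0.33,0,-0.016,0.013,0.034,0]
    - [0.2,0.67,0,-0.031,0.027,0.069,0]
    - [0.3,1,0,-0.047,0.04,0.103,0]
    - [0.3,1,0,-0.047,0.04,0.103,0]

```text
time: 3.2
tool_pos: [0.4005, -0.1707, 0.3804]
tcp_rot: [2.489, 1.435, -0.428]
wrist_force: [-0.3, -1.2, -0.3]
width: 0.999
grip_force: 0.0
```

servo_tool:
  series:
    - [0.05,0.33,0,-0.016,0.013,0.034,0]
    - [0.1,0.67,0,-0.031,0.027,0.069,0]
    - [0.15,1,0,-0.047,0.04,0.103,0]
    - [0.15,1,0,-0.047,0.04,0.103,0]

```text
time: 3.6
tool_pos: [0.4216, -0.0212, 0.3796]
tcp_rot: [2.097, 1.745, -0.608]
wrist_force: [-0.7, -1.4, 0.3]
width: 1.0
grip_force: 0.0
```

servo_tool:
  series:
    - [0.1,0.33,0,0,0,0,0]
    - [0.2,0.67,0,0,0,0,0]
    - [0.3,1,0,0,0,0,0]
    - [0.3,1,0,0,0,0,0]

```text
time: 4.0
tool_pos: [0.4678, 0.1251, 0.38]
tcp_rot: [2.108, 1.733, -0.609]
wrist_force: [-0.3, -0.5, -0.2]
width: 0.998
grip_force: 0.0
```

servo_tool:
  series:
    - [0.3,0.3,-0.1,0,0,0,0]
    - [0.6,0.5,-0.3,0,0,0,0]
    - [0.9,0.7,-0.5,0,0,0,0]
    - [1,0.77,-0.7,0,0,0,0]
    - [1,0.77,-0.7,0,0,0,0]
    - [1,0.77,-0.7,0,0,0,0]

```text
time: 4.6
tool_pos: [0.6167, 0.2356, 0.2714]
tcp_rot: [2.109, 1.729, -0.619]
wrist_force: [0.3, -0.5, -0.1]
width: 1.003
grip_force: 0.0
```

```bash
cat > look.py <<'E'
from h import *
obs=[]
for n in('scene','top','wrist'):
    im=bot.read_camera(n);cv2.imwrite(f'pics/{n}2.png',im[:,:,::-1])
    for t in('axis','plate_front','knob','jar_mid','bottle_mid','nozzle','plate_face'):
        m=mk(t,n)
        if m: obs.append((t,n,m[0],m[1]))
p,f=fit(obs);print(p)
for o,r in zip(obs,f.reshape(-1,2)):print(o[0],o[1],o[2].round(),r.round(1),round(o[3],2))
np.save('p.npy',p)
m=model(p);print('knob',m['knob'])
s=bot.read_state();R0=Ro.from_rotvec(s['tcp_rot'])
for b in(.09,0):
    T,R=tool(p,0,0,b)
    print(b,T,'shift',(T-s['tool_pos'])/.15,'turn',(R*R0.inv()).as_rotvec()/np.pi)
print(s['q'])
E
python3 look.py
```

```text
[ 0.58094373 -0.01796792 -1.80223448]
axis scene [249. 212.] [-0.9 -0.4] 0.58
plate_front scene [280. 224.] [ 0.4 -0.9] 0.69
knob scene [289. 214.] [1.  0.2] 0.56
jar_mid scene [231. 193.] [0.8 0. ] 0.63
bottle_mid scene [225. 205.] [-0.2 -2.6] 0.96
nozzle scene [226. 176.] [-0.8  1.5] 0.58
plate_face scene [278. 221.] [ 1.4 -0.3] 0.62
axis top [269. 170.] [ 2.5 -1.9] 0.92
plate_front top [235. 159.] [-1.2  0. ] 0.97
knob top [221. 153.] [-0.5 -0.1] 0.75
jar_mid top [289. 185.] [ 1.6 -2. ] 0.9
bottle_mid top [297. 157.] [ 0.5 -0.3] 0.49
nozzle top [302. 165.] [-0.2 -0.3] 0.56
plate_face top [234. 159.] [-1.  -0.5] 0.98
plate_front wrist [275. 140.] [-0.1  2.5] 0.67
knob wrist [279. 155.] [-0.2  0.9] 0.87
jar_mid wrist [248. 264.] [-4.5  0.5] 0.79
bottle_mid wrist [290. 282.] [ 1.1 -0.3] 0.55
nozzle wrist [269. 338.] [-1.3 -2.2] 0.64
plate_face wrist [274. 153.] [ 0.4 -1.3] 0.86
knob [0.61902041 0.14360611 0.118     ]
0.09 [0.62789367 0.1812588  0.17990751] shift [ 0.08010964 -0.37718212 -0.64214587] turn [-0.00039031 -0.00165267 -0.01069401]
0 [0.61695403 0.13483767 0.10358318] shift [ 0.00717869 -0.6866563  -1.15097473] turn [-0.00039031 -0.00165267 -0.01069401]
[ 0.53703981  0.4590077   1.35861455 -0.40494847  1.71179828  0.75548025]
```

View pics/wrist2.png

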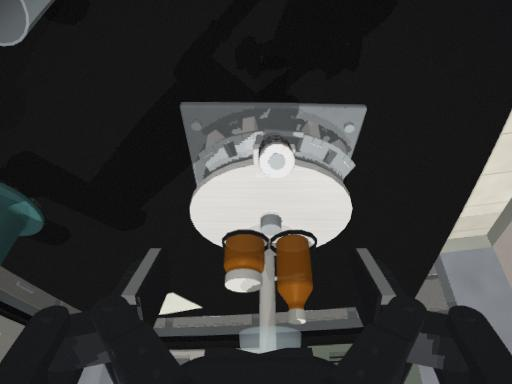

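The wrist view shows the knob's end at about (277,160), the jar on the robot's side at (244,262) and the bottle at (294,280). I'll approach along the knob's axis.

servo_tool:
  series:
    - [0.03,-0.15,-0.25,0,0,-0.005,0]
    - [0.06,-0.3,-0.5,0,0,-0.01,0]
    - [0.08,-0.37,-0.64,0,0,-0.01,0]
    - [0.08,-0.37,-0.64,0,0,-0.01,0]
    - [0.08,-0.37,-0.64,0,0,-0.01,0]

```text
time: 6.3
tool_pos: [0.6278, 0.1823, 0.1805]
tcp_rot: [2.139, 1.7, -0.619]
wrist_force: [-0.5, -0.1, -0.6]
width: 1.001
grip_force: 0.0
```

```bash
python3 look.py | grep -v ' scene\| top'; python3 - <<'E'
from h import *
p=np.load('p.npy');m=model(p);im=cv2.imread('pics/wrist2.png')
for d in(0,.026):
    u=proj('wrist',m['knob']+m['n']*d)[0];print(u);cv2.drawMarker(im,tuple(int(x) for x in u),(0,0,255) if d else (0,255,0),0,8)
cv2.imwrite('pics/w3.png',im)
E
```

```text
[ 0.58387593 -0.01494812 -1.77629141]
plate_front wrist [259. 169.] [-1.9  1.1] 0.73
knob wrist [253. 193.] [1.  2.1] 0.77
jar_mid wrist [234. 311.] [-3.5  3.4] 0.91
bottle_mid wrist [287. 333.] [5.1 3.1] 0.85
plate_face wrist [257. 184.] [-0.3 -0.7] 0.76
knob [0.61774854 0.14755926 0.118     ]
0.09 [0.6256421  0.18542945 0.17990751] shift [-0.0147988   0.02052874 -0.0024136 ] turn [-0.00040638 -0.00163484  0.00756101]
0 [0.61591031 0.13874017 0.10358318] shift [-0.07967741 -0.29073315 -0.51124246] turn [-0.00040638 -0.00163484  0.00756101]
[ 0.46121518  0.49517403  1.48594566 -0.41777462  1.54506791  0.78230462]
[254.82413697 196.28603474]
[253.75907595 210.44763744]
```

View pics/w3.png

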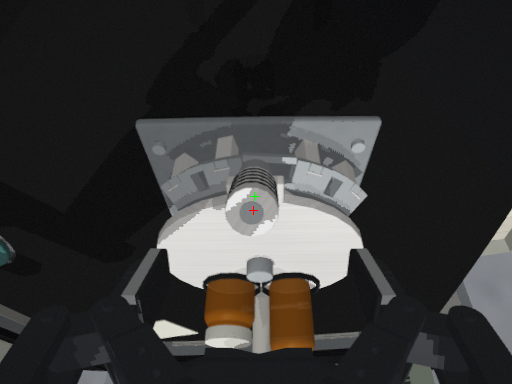

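The model's knob end (red, 254,210) falls on the knob's end face. I'll descend along the axis and grip.

servo_tool:
  series:
    - [-0.02,-0.07,-0.13,0,0,0.004,0]
    - [-0.04,-0.15,-0.26,0,0,0.007,0]
    - [-0.06,-0.22,-0.39,0,0,0.007,0]
    - [-0.08,-0.29,-0.51,0,0,0.007,0]
    - [-0.08,-0.29,-0.51,0,0,0.007,0.1]
    - [-0.08,-0.29,-0.51,0,0,0.007,0.2]
    - [-0.08,-0.29,-0.51,0,0,0.007,0.3]
    - [-0.08,-0.29,-0.51,0,0,0.007,0.4]
    - [-0.08,-0.29,-0.51,0,0,0.007,0.5]
    - [-0.08,-0.29,-0.51,0,0,0.007,0.6]
    - [-0.08,-0.29,-0.51,0,0,0.007,0.7]
    - [-0.08,-0.29,-0.51,0,0,0.007,0.8]
    - [-0.08,-0.29,-0.51,0,0,0.007,0.8]
  newtons: 50

```text
time: 8.8
tool_pos: [0.6163, 0.1397, 0.1048]
tcp_rot: [2.118, 1.721, -0.609]
wrist_force: [-1.3, 4.1, 5.9]
width: 0.408
grip_force: 49.3
```

```bash
cat > st.py <<'E'
from h import *
import sys
p=np.load('p.npy');s=bot.read_state();R=Ro.from_rotvec(s['tcp_rot']);M=R.as_matrix()
print('F tool',(M.T@s['wrist_force']).round(1),'tq',(M.T@s['torque']).round(2),'w',s['width'],'g',s['grip_force'],'t',s['time'])
# knob-relative estimate
k=s['tool_pos']-M[:,2]*.017
d=k-[p[0],p[1],0];print('k',k.round(4),'ang',np.arctan2(d[1],d[0])-(p[2]+np.pi),'r',np.hypot(d[0],d[1]),'z',d[2],s['q'].round(2))
E
python3 st.py
```

```text
F tool [ 0.1 -2.1 -7. ] tq [0.34 0.26 0.08] w 0.40787430506002575 g 49.27951455116272 t 8.8
k [0.6183 0.1485 0.1192] ang -0.0018681227343553264 r 0.16698141486196175 z 0.11923759570826653 [ 0.42  0.51  1.62 -0.45  1.39  0.79]
```

servo_tool:
  series:
    - [0.003,0.014,0.023,0,0,0,0.8]
    - [0.006,0.028,0.045,0,0,0,0.8]
    - [0.009,0.042,0.068,0,0,0,0.8]
    - [0.012,0.058,0.095,0,0,0,0.8]
    - [0.012,0.058,0.095,0,0,0,0.8]
    - [0.012,0.058,0.095,0,0,0,0.8]
  newtons: 70

```text
time: 9.4
tool_pos: [0.6172, 0.1468, 0.1165]
tcp_rot: [2.117, 1.722, -0.614]
wrist_force: [1.7, -5.1, -10.5]
width: 0.407
grip_force: 71.0
```

```bash
python3 st.py; python3 - <<'E'
from h import *
p=np.load('p.npy');s=bot.read_state();R0=Ro.from_rotvec(s['tcp_rot']);c=np.array([p[0],p[1],0])
v=s['tool_pos']-c
for a in np.arange(.04,.42,.04):
    q=Ro.from_rotvec([0,0,a]);d=(q.apply(v)-v)/.15
    print(round(a,2),d.round(3),round(a/np.pi,4))
E
```

```text
F tool [ 1.6  2.8 11.4] tq [-0.89  0.72 -0.06] w 0.4065710712618932 g 70.95635890960693 t 9.4
k [0.6192 0.1556 0.1309] ang 0.0013079848100265856 r 0.17418889014561867 z 0.13089604679211697 [ 0.43  0.5   1.6  -0.44  1.41  0.79]
0.04 [-0.043  0.008  0.   ] 0.0127
0.08 [-0.087  0.014  0.   ] 0.0255
0.12 [-0.131  0.019  0.   ] 0.0382
0.16 [-0.175  0.022  0.   ] 0.0509
0.2 [-0.219  0.023  0.   ] 0.0637
0.24 [-0.263  0.022  0.   ] 0.0764
0.28 [-0.307  0.019  0.   ] 0.0891
0.32 [-0.351  0.015 -0.   ] 0.1019
0.36 [-0.394  0.009  0.   ] 0.1146
0.4 [-0.438  0.002  0.   ] 0.1273
```

servo_tool:
  series:
    - [0.001,0.01,0.017,0,0,0,0.8]
    - [-0.02,0.014,0.017,0,0,0.0064,0.8]
    - [-0.041,0.018,0.017,0,0,0.0127,0.8]
    - [-0.063,0.021,0.017,0,0,0.019,0.8]
    - [-0.085,0.024,0.017,0,0,0.0255,0.8]
    - [-0.107,0.027,0.017,0,0,0.032,0.8]
    - [-0.129,0.029,0.017,0,0,0.0382,0.8]
    - [-0.151,0.03,0.017,0,0,0.0445,0.8]
    - [-0.173,0.032,0.017,0,0,0.0509,0.8]
    - [-0.195,0.033,0.017,0,0,0.0573,0.8]
    - [-0.217,0.033,0.017,0,0,0.0637,0.8]
    - [-0.239,0.033,0.017,0,0,0.07,0.8]
    - [-0.261,0.032,0.017,0,0,0.0764,0.8]
    - [-0.283,0.031,0.017,0,0,0.0827,0.8]
    - [-0.305,0.029,0.017,0,0,0.0891,0.8]
    - [-0.327,0.027,0.017,0,0,0.0955,0.8]
    - [-0.35,0.025,0.017,0,0,0.1019,0.8]
    - [-0.375,0.022,0.017,0,0,0.109,0.8]
    - [-0.4,0.018,0.017,0,0,0.1165,0.8]
    - [-0.42,0.014,0.017,0,0,0.1225,0.8]

```text
time: 11.4
tool_pos: [0.5536, 0.1501, 0.1201]
tcp_rot: [1.713, 2.054, -0.497]
wrist_force: [-0.6, 0.5, -17.1]
width: 0.403
grip_force: 71.1
```

servo_tool:
  series:
    - [0,0,0,0,0,0,0.8]
    - [0,0,0,0,0,0,0.8]

```text
time: 11.6
tool_pos: [0.5536, 0.15, 0.12]
tcp_rot: [1.715, 2.053, -0.498]
wrist_force: [-3.0, 2.3, -16.8]
width: 0.405
grip_force: 71.3
```

```bash
python3 st.py; python3 - <<'E'
from h import *
ims=[]
for n in('scene','wrist'):
    im=bot.read_camera(n)[:,:,::-1]
    ims.append(cv2.resize(im[130:270,180:400],(471,300)) if n=='scene' else cv2.resize(im,(400,300)))
ims[0]=cv2.resize(ims[0],(400,255));cv2.imwrite('pics/c4.png',cv2.vconcat(ims))
p=np.load('p.npy')
m=bot.camera_info('scene')
for q in(.3,.35,.4,.45):print(q,proj('scene',model(p,q,.016)['knob']),proj('scene',model(p,q)['jar_mid']))
print(mk('knob','scene'),mk('jar_mid','scene'))
E
```

```text
F tool [11.3 -2.4 12.8] tq [0.25 1.94 0.16] w 0.40529163395598183 g 71.25672698020935 t 11.6
k [0.5521 0.1589 0.1345] ang 0.3862083835327359 r 0.17673099310805993 z 0.13447047944903795 [ 0.52  0.31  1.87 -0.55  1.23  0.61]
0.3 [[294.53457986 201.46228929]] [[228.51798202 197.18672133]]
0.35 [[294.1789358  199.82750682]] [[228.03029846 197.8614814 ]]
0.4 [[293.71086681 198.21397438]] [[227.58940787 198.55298994]]
0.45 [[293.13268897 196.6253409 ]] [[227.19658645 199.25965705]]
(array([293.0176, 198.6048]), 0.41) (array([226.7136, 197.9904]), 0.67)
```

View pics/c4.png

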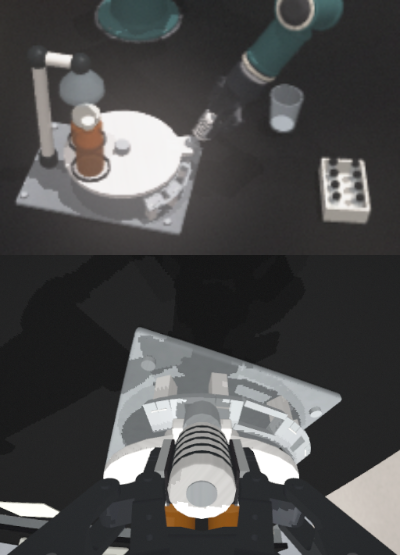

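servo_tool:
  series:
    - [0.002,-0.008,-0.014,0,0,0,0.8]
    - [0.003,-0.017,-0.028,0,0,0,0.8]
    - [0.003,-0.017,-0.028,0,0,0,0.58]
    - [0.003,-0.017,-0.028,0,0,0,0.53]
    - [0.003,-0.017,-0.028,0,0,0,0.53]
    - [0.003,-0.017,-0.028,0,0,0,0.53]
  newtons: 30

```text
time: 12.4
tool_pos: [0.5574, 0.1473, 0.1193]
tcp_rot: [1.712, 2.049, -0.492]
wrist_force: [0.3, 0.1, -0.4]
width: 0.47
grip_force: 0.1
```

```bash
python3 st.py; python3 - <<'E'
from h import *
p=np.load('p.npy');s=bot.read_state();c=np.array([p[0],p[1],0])
v=s['tool_pos']-c
for a in np.arange(.01,.28,.01):
    q=Ro.from_rotvec([0,0,a]);d=(q.apply(v)-v)/.15
    print(round(a,2),d[:2].round(3),round(a/np.pi,4))
E
```

```text
F tool [0.3 0.3 0.3] tq [ 0.06  0.21 -0.06] w 0.46951850185619226 g 0.11142232222482562 t 12.4
k [0.5558 0.1562 0.1337] ang 0.3679254878898286 r 0.17338214699227575 z 0.1337301625885728 [ 0.52  0.31  1.87 -0.56  1.22  0.61]
0.01 [-0.011 -0.002] 0.0032
0.02 [-0.022 -0.004] 0.0064
0.03 [-0.032 -0.006] 0.0095
0.04 [-0.043 -0.008] 0.0127
0.05 [-0.054 -0.01 ] 0.0159
0.06 [-0.065 -0.013] 0.0191
0.07 [-0.075 -0.015] 0.0223
0.08 [-0.086 -0.018] 0.0255
0.09 [-0.096 -0.02 ] 0.0286
0.1 [-0.107 -0.023] 0.0318
0.11 [-0.118 -0.026] 0.035
0.12 [-0.128 -0.029] 0.0382
0.13 [-0.139 -0.032] 0.0414
0.14 [-0.149 -0.035] 0.0446
0.15 [-0.16  -0.038] 0.0477
0.16 [-0.17  -0.042] 0.0509
0.17 [-0.18  -0.045] 0.0541
0.18 [-0.191 -0.049] 0.0573
0.19 [-0.201 -0.053] 0.0605
0.2 [-0.211 -0.057] 0.0637
0.21 [-0.222 -0.061] 0.0668
0.22 [-0.232 -0.065] 0.07
0.23 [-0.242 -0.069] 0.0732
0.24 [-0.252 -0.073] 0.0764
0.25 [-0.262 -0.077] 0.0796
0.26 [-0.272 -0.082] 0.0828
0.27 [-0.282 -0.086] 0.0859
```

servo_tool:
  series:
    - [-0.011,-0.002,0,0,0,0.0032,0.53]
    - [-0.022,-0.004,0,0,0,0.0064,0.53]
    - [-0.032,-0.006,0,0,0,0.0095,0.53]
    - [-0.043,-0.008,0,0,0,0.0127,0.53]
    - [-0.054,-0.01,0,0,0,0.0159,0.53]

```text
time: 12.9
tool_pos: [0.5465, 0.1455, 0.1163]
tcp_rot: [1.657, 2.09, -0.482]
wrist_force: [-0.2, 0.7, 0.2]
width: 0.471
grip_force: 0.0
```

```bash
python3 st.py
```

```text
F tool [ 0.5 -0.  -0.5] tq [-0.01  0.23 -0.04] w 0.470988103114928 g 0.0 t 12.9
k [0.5445 0.1543 0.1307] ang 0.4338283847533291 r 0.17377116137804235 z 0.13072928207047949 [ 0.53  0.28  1.91 -0.57  1.2   0.58]
```

```bash
python3 - <<'E'
from h import *
ims=[]
for n in('scene','wrist'):
    im=bot.read_camera(n)[:,:,::-1]
    ims.append(cv2.resize(im[150:250,220:377],(400,255)) if n=='scene' else cv2.resize(im,(400,300)))
    print(n,mk('knob',n),mk('jar_mid',n))
cv2.imwrite('pics/c5.png',cv2.vconcat(ims))
p=np.load('p.npy')
for q in(.35,.4,.45,.5):
  for n in('scene','wrist'):print(n,q,proj(n,model(p,q,.012)['knob']),proj(n,model(p,q)['knob']))
E
```

```text
scene (array([286.0032, 199.1808]), 0.42) (array([226.2016, 198.1056]), 0.58)
wrist (array([257.5872, 250.9056]), 0.8) (array([220.0064, 360.6144]), 0.93)
scene 0.35 [[293.56724327 200.52524446]] [[291.7409318  202.60815563]]
wrist 0.35 [[286.81078475 265.23664436]] [[283.88631636 252.11794764]]
scene 0.4 [[293.1075967  198.93075069]] [[291.30607735 201.0709231 ]]
wrist 0.4 [[268.61683178 264.74328622]] [[267.57170703 251.63377169]]
scene 0.45 [[292.53922105 197.36071231]] [[290.76663122 199.55683644]]
wrist 0.45 [[250.2999221  264.59797227]] [[251.15735157 251.50026534]]
scene 0.5 [[291.86458995 195.81860923]] [[290.12491455 198.06927384]]
wrist 0.5 [[232.06563213 264.80252879]] [[234.80930174 251.71896499]]
```

View pics/c5.png

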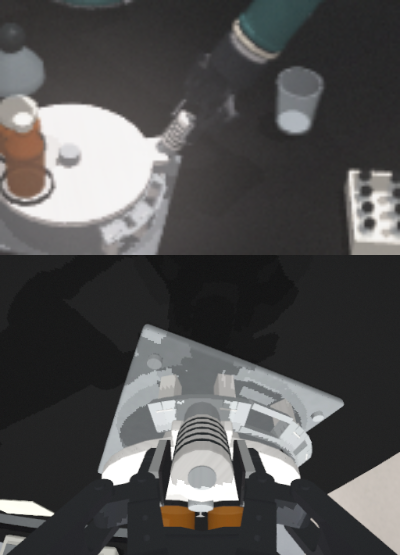

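The wrist view has the knob centred between the pads (c5 ~(202,480)), and it looks lower than before, so it may already have dropped. I'll test with a small push further on.

```bash
python3 - <<'E'
from h import *
p=np.load('p.npy')
for q in(.42,.45):
  for u in (0,.012):
    m=model(p,q,u);print(q,u,proj('wrist',m['knob']+m['n']*.026),proj('wrist',m['knob']))
E
```

```text
0.42 0 [[261.68251092 282.59547804]] [[261.00864921 251.53807292]]
0.42 0.012 [[262.07758164 300.86442694]] [[261.29332946 264.64315277]]
0.45 0 [[249.12687738 282.53895299]] [[251.15735157 251.50026534]]
0.45 0.012 [[247.93501923 300.79477354]] [[250.2999221  264.59797227]]
```

servo_tool:
  series:
    - [-0.011,-0.003,0,0,0,0.0032,0.53]
    - [-0.022,-0.005,0,0,0,0.0064,0.53]
    - [-0.032,-0.008,0,0,0,0.0095,0.53]

```text
time: 13.5
tool_pos: [0.5424, 0.1445, 0.1164]
tcp_rot: [1.623, 2.111, -0.471]
wrist_force: [2.4, 0.4, -0.7]
width: 0.472
grip_force: 0.7
```

```bash
python3 st.py; python3 - <<'E'
from h import *
for n in('wrist',):
    im=bot.read_camera(n)[:,:,::-1]
    print(n,mk('knob',n))
cv2.imwrite('pics/c6.png',im)
E
```

```text
F tool [0.2 2.4 0.7] tq [-0.11  0.22 -0.07] w 0.47235260247318434 g 0.7270603626966476 t 13.5
k [0.5401 0.1532 0.1308] ang 0.45997042972632407 r 0.1737277862954687 z 0.13077518651927736 [ 0.53  0.27  1.93 -0.58  1.18  0.57]
wrist (array([262.912 , 251.4048]), 0.67)
```

View pics/c6.png

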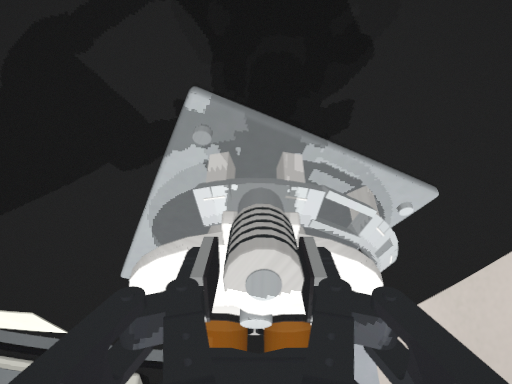

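servo_tool:
  series:
    - [-0.011,-0.003,0,0,0,0.0032,0.53]
    - [-0.022,-0.006,0,0,0,0.0064,0.53]
    - [-0.032,-0.008,0,0,0,0.0095,0.53]
    - [-0.032,-0.008,0,0,0,0.0095,0.53]

```text
time: 14.0
tool_pos: [0.5392, 0.1435, 0.1165]
tcp_rot: [1.587, 2.132, -0.457]
wrist_force: [8.8, -1.3, -4.7]
width: 0.471
grip_force: 4.0
```

```bash
python3 st.py
```

```text
F tool [-0.7  8.1  6. ] tq [-1.11  0.23  0.02] w 0.4705029133586655 g 3.9591801166534424 t 14.0
k [0.5366 0.1522 0.131 ] ang 0.48103413571533205 r 0.1736666802764671 z 0.13095921339525757 [ 0.54  0.25  1.95 -0.59  1.16  0.55]
```

servo_tool:
  series:
    - [-0.011,-0.003,0,0,0,0.0032,0.53]
    - [-0.022,-0.006,0,0,0,0.0064,0.53]
    - [-0.022,-0.006,0,0,0,0.0064,0.53]

```text
time: 14.3
tool_pos: [0.5388, 0.1432, 0.1168]
tcp_rot: [1.561, 2.146, -0.443]
wrist_force: [19.0, -2.9, -11.1]
width: 0.474
grip_force: 8.7
```

```bash
python3 st.py;  python3 - <<'E'
from h import *
n='wrist'
im=bot.read_camera(n)[:,:,::-1]
print(n,mk('knob',n))
cv2.imwrite('pics/c7.png',im)
p=np.load('p.npy')
for q in(.42,.45,.48):
  for u in (0,.012):
    m=model(p,q,u);print(q,u,proj('wrist',m['knob']+m['n']*.026),proj('wrist',m['knob']))
E
```

```text
F tool [-1.4 17.2 14. ] tq [-2.31  0.12  0.02] w 0.4744432804540354 g 8.681388795375824 t 14.3
k [0.536  0.1518 0.1312] ang 0.48517072279152207 r 0.17346660950399082 z 0.1311860095936692 [ 0.54  0.24  1.97 -0.6   1.15  0.54]
wrist (array([263.1168, 249.1008]), 0.91)
0.42 0 [[284.68943488 281.7505557 ]] [[277.89442507 250.93396084]]
0.42 0.012 [[288.67249332 299.83765121]] [[280.76522292 263.94761821]]
0.45 0 [[272.2864257  281.42952075]] [[268.13930125 250.59673145]]
0.45 0.012 [[274.72283935 299.5530401 ]] [[269.89002344 263.61049113]]
0.48 0 [[259.77579966 281.22681143]] [[258.31691191 250.38597938]]
0.48 0.012 [[260.63651909 299.37098503]] [[258.93186293 263.39912728]]
```

View pics/c7.png

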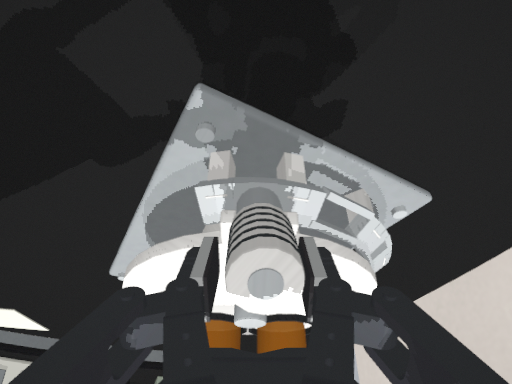

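The push now meets a hard stop (17 N, no more motion), and the knob end at (265,284) matches the home position. I'll back off, open and retract along the axis.

servo_tool:
  series:
    - [0.011,0.003,0,0,0,-0.0032,0.53]
    - [0.022,0.006,0,0,0,-0.0064,0.53]
    - [0.033,0.009,0,0,0,-0.0095,0.53]
    - [0.044,0.012,0,0,0,-0.0127,0.53]
    - [0.044,0.012,0,0,0,-0.0127,0.53]

```text
time: 14.9
tool_pos: [0.5404, 0.144, 0.1163]
tcp_rot: [1.614, 2.118, -0.47]
wrist_force: [0.4, 0.2, 0.6]
width: 0.472
grip_force: 0.0
```

```bash
python3 st.py;  python3 - <<'E'
from h import *
n='wrist'
im=bot.read_camera(n)[:,:,::-1]
print(n,mk('knob',n))
p=np.load('p.npy')
for q in(.45,.48):
  for u in (0,.012):
    m=model(p,q,u);print(q,u,proj('wrist',m['knob']))
R=Ro.from_rotvec(bot.read_state()['tcp_rot']).as_matrix();print(-R[:,2]*.1/.15)
E
```

```text
F tool [-0.3  0.4 -0.5] tq [ 0.02  0.26 -0.07] w 0.4718250624277886 g 0.0 t 14.9
k [0.5381 0.1527 0.1307] ang 0.47199857356717434 r 0.1737875311382695 z 0.13072983760272233 [ 0.54  0.26  1.94 -0.58  1.18  0.56]
wrist (array([260.1984, 251.9808]), 0.86)
0.45 0 [[264.92617712 251.64400493]]
0.45 0.012 [[265.62150961 264.76115361]]
0.48 0 [[255.07397548 251.5600964 ]]
0.48 0.012 [[254.62702845 264.6696801 ]]
[-0.08993923  0.34168041  0.5653405 ]
```

servo_tool:
  series:
    - [0,0,0,0,0,0,0.3]
    - [0,0,0,0,0,0,0]
    - [0,0,0,0,0,0,0]
    - [0,0,0,0,0,0,0]
    - [0,0,0,0,0,0,0]
    - [-0.02,0.08,0.14,0,0,0,0]
    - [-0.04,0.17,0.28,0,0,0,0]
    - [-0.07,0.26,0.42,0,0,0,0]
    - [-0.09,0.34,0.56,0,0,0,0]
    - [-0.12,0.45,0.75,0,0,0,0]
    - [-0.14,0.54,0.9,0,0,0,0]
    - [-0.14,0.54,0.9,0,0,0,0]
    - [-0.14,0.54,0.9,0,0,0,0]

```text
time: 16.3
tool_pos: [0.5198, 0.2254, 0.2514]
tcp_rot: [1.613, 2.118, -0.467]
wrist_force: [-0.1, -0.7, -0.0]
width: 1.001
grip_force: 0.0
```

```bash
python3 st.py;  python3 - <<'E'
from h import *
p=np.load('p.npy')
ims=[]
for n in('scene','top','wrist'):
    im=bot.read_camera(n)[:,:,::-1].copy()
    for t in('knob','jar_mid','bottle_mid'):
        r=mk(t,n);print(n,t,r,*[proj(n,model(p,.465,u)[t])[0].round(1) for u in((0,.012) if t=='knob' else (0,))])
    ims.append(cv2.resize(im[130:270,180:400] if n=='scene' else im[100:240,120:340] if n=='top' else im[80:360,40:480],(300,191) if n!='wrist' else (600,382)))
cv2.imwrite('pics/c8.png',cv2.vconcat([cv2.hconcat(ims[:2]),ims[2]]))
E
```

```text
F tool [-0.5 -0.3  0.4] tq [-0.03  0.25  0.03] w 1.0011556031112214 g 0.0 t 16.3
k [0.5175 0.2341 0.2659] ang 0.4660572389087354 r 0.2576995639989551 z 0.2658626825597881 [ 0.67  0.18  1.76 -0.51  1.45  0.53]
scene knob (array([287.0784, 198.6816]), 0.7) [290.6 199.1] [292.3 196.9]
scene jar_mid None [227.1 199.5]
scene bottle_mid (array([229.2224, 210.5088]), 0.71) [231.  209.3]
top knob (array([218.112 , 176.1024]), 0.71) [219.1 177.1] [216.7 177. ]
top jar_mid (array([233.7792, 160.0128]), 0.63) [296.6 171.2]
top bottle_mid (array([295.4752, 148.4928]), 0.58) [290.9 144.1]
wrist knob (array([260.3008, 167.808 ]), 0.61) [258.3 167.1] [258.3 170.5]
wrist jar_mid (array([229.0176, 274.2912]), 0.85) [230.9 277. ]
wrist bottle_mid (array([279.6032, 293.9904]), 0.62) [283.6 294.4]
```

View pics/c8.png

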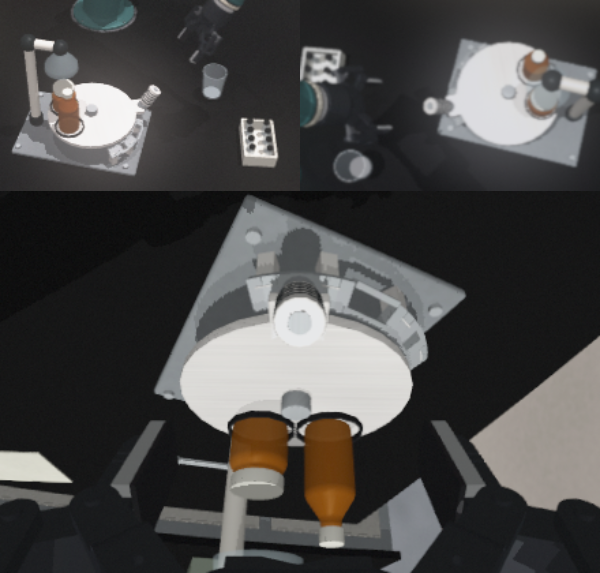

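The final view shows the jar under the nozzle, both vessels standing, and the knob home in all three cameras. The gripper is clear.

```bash
python3 -c "
from workcell import bot
print(bot.finish_job())"
```

```text
the job is handed in; nothing more can be done
None
```

The job is handed in: the carousel was turned about +0.465 rad, the jar is under the nozzle, and both vessels were standing in the last pictures. The plunger looks fully home there too, and the carousel stopped hard when pushed onward; I did not test it by pushing back. The gripper is open and clear, about 16 s into the 42 s limit, and the result of the judging was not shown.

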